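# Back off a knurled window ring by fingertip

## Robot

A 7-joint arm with a two-finger parallel gripper is mounted at the origin on a cart in front of the work surface, level with it; the furniture and walls round the work are solid. World frame = base frame: x ahead of the robot, y to its left, z up, the work surface at z = 0. Lengths are in m, angles in rad, forces in N, time in s.
With the tool pointing down it reaches from about 0.4 to 0.875 m from the base axis. Payload 4.4 kg.
Tool frame: the origin (TCP) lies midway between the tips of the shut fingers; the grasp point (between the pads) lies r.grasp_offset behind it (r.grasp_offset is the distance from the TCP to the grasp point, in m); z points along the fingers, y is the line along which they close (so a half turn about z gives the same grasp; the last joint's range is limited). The gripper opens to 85 mm and grips with 20 to 120 N. Pads are 22 mm wide; open, the fingers measure 114 mm over their backs; the gripper's body (76 mm by 85 mm) begins 54 mm behind the grasp point. The pads swing forward as they close: fully open they stand 13 mm farther back than shut.
Start: joints at [1.245, 0.628, 0.038, 1.517, -0.027, 0.996, -0.02], TCP at [0.167, -0.628, 0.231] pointing down, gripper open.
Joint ranges: [-3.06, 3.06], [-0.37, 2.12], [-1.25, 1.32], [0.18, 2.47], [-1.1, 4.24], [0.23, 1.98], [-2.94, 2.94]. Speed limits (rad/s): [2.57, 2.57, 3.14, 3.14, 3.14, 3.14, 3.14].

## Interface

Orientations are given as a rotation vector (axis times angle).
In Python, from workcell import r, get_image, job, nets gives the robot as it stands. The module is installed in compiled form; this text tells all that it offers.
- The arm moves only by the tool arm_command, never from a script. Its arguments are lists of equal length, an entry for each row: "dp": the shift along the tool's x, y, z in mm, a list of three; "twist": the turn, a rotation vector about the tool's x, y, z in rad, a list of three; "grip": the closure, from 0 (fully open) to 1 (shut). A call has 1 to 10 rows; each row is the pose to reach, as a shift and turn from the pose commanded when the call began, along the tool's axes at that moment; what a row does not reach only later rows make up. A row lasts 1/8 s, in which the tool goes at most 62.5 mm and 10.7 degrees, less where a joint would pass 70% of its speed; a pose out of reach is approached as far as the arm can. A call with a gripper value outside its range is refused whole. The fingers move at their own pace and stop on an object; the grip force is fixed at half the most. Time passes only in rows, so rows that repeat a pose let the fingers close. It gives the time, the measured TCP pose, the force, the opening and the grip force at its end, in the units of the state.
- r.state(): the state, without advancing time (a new reading comes with each control period).
- get_image(name): name is "scene" or "top"; returns a dict with "frame" (400x640x3 uint8, red, green, blue), "intrinsics" (3x3 intrinsics, pixels), "dist_coeffs" ([k1, k2, p1, p2, k3] as OpenCV has them; the pictures are not rectified), "extrinsics" (4x4, takes a point from camera to world coordinates). Camera axes: x right, y down, z forward; pixel columns grow to the right and rows downward; lengths in m; the calibration is good to about 2 mm. A picture is of the moment at which its call begins. There is no depth.
- job.finish_job(): hands the job in; it is judged then, once.
Trained networks look in a picture, given as the dict that the camera call returned (one of the last four; its "shot" number tells which), for a name from the list of things; names that differ only in an ending like _2 or _b are one class to them, and where a whole thing is asked for, a point or a joint stands for the part that bears it (a point fixed in the world has none). Each returns a list of dicts, best first, with "confidence" (0 to 1); they miss things now and then, are a little off and sometimes report something else, mostly with a low value. They report only what shows in the picture. A call takes as long as a camera call.
- nets.search_frame(label, picture): "bbox" ([left, top, right, bottom] in pixels, round what is visible of it).
- nets.masks_of(label, picture): "pixels" (400x640 bool, what is visible of it) and "bbox" ([left, top, right, bottom] in pixels, round what is visible of it).
The state is a dict: "t": time; "joint_pos": joint angles; "dq": joint speeds; "joint_efforts": joint torques, N m; "tcp_pos": TCP position; "orientation": TCP orientation; "wrist_force": force on the tool from outside, world axes, zero at the start; "wrist_torque": the same for the moment, N m; "grip_width": finger opening in m; "gripper_force": force on a finger pad.
Only numpy, scipy, OpenCV 4.12 (cv2) and the standard library are available. Lean on these libraries where they do the work, as an engineer would, in place of code of your own. Each camera call takes 0.05 s, during which the arm holds its last target. There are 200 camera calls.

## Task

The round viewing cell on the bench needs its window ring backed off by a full turn. With a fingertip on its outer knurled rim, roll the black ring anticlockwise (seen from above) until its yellow line meets the white pointer line on the blue cell body, then count one full turn more, and leave the yellow line in line with the pointer at this second meeting, to within about ten degrees. Nothing is to be grasped: do not touch the glass window, and leave the loose things standing around where they are.

Things in the scene. Friction and masses are not known exactly. Their poses are not given: they have to be found in the camera images.
- cell: Round blue-painted metal viewing cell bolted to the bench, 132 mm in diameter up to a flat flange 30 mm high, the black ring above it. Origin on the vertical axis at bench height; the pointer lies along its own -x. Two tube ports (+y, -y, 15.5 mm high) reach 80 mm from the axis. A black cloth, up to 70 mm high, lies to its left, at least 75 mm from the axis.
- ring_centre (a point): Centre of the ring's top face, on the vertical axis, 64 mm above the bench. The ring is a black disc 96 mm in diameter over its knurl of 40 upright ribs (1.2 mm high), rigid; its rim reaches from 36 to 64 mm above the bench (28 mm tall). It turns about the vertical axis only, does not rise, and cannot be lifted off.
- yellow_line (a point): Middle of the yellow line on the ring's top face (12 mm long, 4 mm wide, radial), 40.5 mm from the axis; the line also runs down the rim. Turns with the ring.
- pointer (a point): Middle of the white pointer line on the flange of the cell body (15 mm long, 4 mm wide, radial), 57.5 mm from the axis, 30 mm above the bench; it continues down the body's side.
- ring (a joint): Angle of the ring in rad: 0 where the yellow line first meets the white pointer, growing anticlockwise seen from above (loosening), one turn = 6.283. It starts tight, between -2.4 and -0.4; the wanted final value is 6.283 (second meeting). Stops at -2.9 and 7.78. It turns against a steady friction of 0.08 N m (about 1.7 N along the rim) and stays where it is left.
- window: Slightly domed clear glass window, 60 mm in diameter, in the middle of the ring's top, rising 4 mm above it (highest point 68 mm above the bench). It does not turn. Not to be touched. Origin at the centre of its underside.
- beaker: Empty small glass beaker, 53 mm in diameter, 70 mm tall, standing loose to the right of the cell, near the front edge; origin at the centre of its underside. Leave alone.
- brown_bottle: Brown bottle with a black cap, 42 mm in diameter, 93 mm tall, standing loose behind the cell; origin at the centre of its underside. Leave alone.
- spare_cap: Loose black screw cap, 37 mm in diameter, 25 mm tall, in front of the cell and to its right; origin at the centre of its underside. Leave alone.
- tape: Small white roll of tape lying flat, 45 mm in diameter, 13 mm tall, far left beyond the cloth; origin at the centre of its underside. Leave alone.
- spanner_a: Small steel open-ended spanner lying flat, 156 mm long, 5 mm thick, far left beyond the cloth; origin at the centre of its underside. Leave alone.
- bulb: Red rubber pipette bulb, 46 mm in diameter, 60 mm tall, standing behind the cell and to its left; origin at the centre of its underside. Leave alone.

How it is judged:
By the outcome, as a careful person would: the job done as asked, in the order asked, and still so for the second after the job is handed in, with the robot touching nothing.
It also fails if it takes over 61 s, if anything falls off the work surface, if the arm or the gripper's body presses on something with over 40 N, if the wrist force passes 120 N, or if a joint passes its speed limit or range.

## Working session

There is one attempt and no reset: what is moved stays moved. The work goes in short steps, Python scripts to look and compute and a tool call to move; the robot and the scene stay as the last step left them, time stands still between calls to the robot, and variables do not carry over. Pictures are saved under pics/ and viewed, at most 10 in all, crops included, and the job is handed in when it is done.

Besides the shell and the picture viewer there is one more tool, called after ">>>" as name(argument=value, ...) on one line, values as JSON. arm_command: Moves the arm, as the interface text tells. Its arguments: {"type":"object","properties":{"dp":{"type":"array"},"twist":{"type":"array"},"grip":{"type":"array"}},"required":["dp","twist","grip"]}

```bash
mkdir -p pics; cat > h.py <<'E'
import numpy as np, cv2
from workcell import r, get_image, job, nets
from scipy.spatial.transform import Rotation as R
def pix2plane(im,uv,z):
    p=cv2.undistortPoints(np.array([[uv]],float),np.array(im["intrinsics"]),np.array(im["dist_coeffs"]))[0,0]
    E=np.array(im["extrinsics"]); d=E[:3,:3]@np.array([p[0],p[1],1]); o=E[:3,3]
    return o+d*(z-o[2])/d[2]
def proj(im,P):
    E=np.linalg.inv(np.array(im["extrinsics"])); rv=cv2.Rodrigues(E[:3,:3])[0]
    return cv2.projectPoints(np.array(P,float).reshape(-1,3),rv,E[:3,3],np.array(im["intrinsics"]),np.array(im["dist_coeffs"]))[0][:,0]
def save(im,n): cv2.imwrite(f"pics/{n}.png",cv2.cvtColor(im["frame"],cv2.COLOR_RGB2BGR))
E
python3 - <<'E'
from h import *
s=r.state(); print(s["t"],s["tcp_pos"],s["orientation"],R.from_rotvec(s["orientation"]).as_matrix().round(3),r.grasp_offset,s["grip_width"])
for n in ("top","scene"):
    im=get_image(n); save(im,n+"0"); print(n,np.array(im["extrinsics"])[:3].round(3))
    for l,z in (("cell",.03),("ring_centre",.064),("yellow_line",.064),("pointer",.03),("window",.066),("beaker",.0),("brown_bottle",0),("spare_cap",0),("bulb",0)):
        for d in nets.masks_of(l,im)[:2]:
            v,u=np.nonzero(d["pixels"])
            b=d["bbox"]; print(l,round(d["confidence"],2),np.round(b),len(u),pix2plane(im,(u.mean(),v.mean()),z).round(4) if len(u) else "")
E
```

```text
0.0 [ 0.16684671 -0.62756386  0.23039651] [-3.11323225e+00 -4.06710359e-01  3.90310438e-04] [[ 0.966  0.257 -0.   ]
 [ 0.257 -0.966  0.002]
 [ 0.    -0.002 -1.   ]] 0.0187 0.08512747300884635
top [[ 0.022 -0.988  0.152  0.394]
 [-1.    -0.018  0.025  0.189]
 [-0.022 -0.153 -0.988  1.022]]
cell 0.61 [336. 184. 393. 235.] 1991 [0.546  0.0917 0.03  ]
ring_centre 0.74 [348. 188. 386. 223.] 742 [0.5439 0.0918 0.064 ]
ring_centre 0.33 [316. 151. 331. 164.] 206 [0.6715 0.2045 0.064 ]
yellow_line 0.89 [349. 185. 382. 222.] 671 [0.5464 0.0902 0.064 ]
pointer 0.77 [337. 181. 395. 232.] 1970 [0.5462 0.0916 0.03  ]
window 0.73 [356. 193. 377. 216.] 400 [0.5478 0.0919 0.066 ]
beaker 0.77 [442. 224. 470. 244.] 424 [ 0.4778 -0.1583  0.    ]
brown_bottle 0.79 [365. 136. 383. 167.] 282 [0.7045 0.0646 0.    ]
brown_bottle 0.69 [410. 236. 428. 251.] 165 [ 0.4571 -0.0562  0.    ]
spare_cap 0.57 [411. 237. 430. 253.] 172 [ 0.4547 -0.0569  0.    ]
bulb 0.7 [316. 149. 332. 165.] 211 [0.6904 0.2069 0.    ]
scene [[-0.459 -0.517  0.723 -0.225]
 [-0.888  0.277 -0.366  0.562]
 [-0.011 -0.81  -0.586  0.691]]
cell 0.9 [317. 188. 372. 233.] 1747 [0.5354 0.0997 0.03  ]
ring_centre 0.67 [324. 186. 366. 221.] 648 [0.5215 0.1105 0.064 ]
yellow_line 0.85 [329. 188. 363. 218.] 723 [0.5219 0.11   0.064 ]
pointer 0.85 [317. 188. 372. 233.] 1801 [0.5354 0.1004 0.03  ]
window 0.64 [334. 188. 359. 204.] 244 [0.5437 0.0929 0.066 ]
beaker 0.89 [426. 182. 447. 211.] 490 [ 0.5137 -0.1837  0.    ]
brown_bottle 0.84 [319. 158. 332. 193.] 417 [0.7507 0.0379 0.    ]
spare_cap 0.68 [405. 209. 418. 225.] 187 [ 0.466 -0.061  0.   ]
spare_cap 0.49 [161. 262. 181. 277.] 219 [0.572  0.5479 0.    ]
bulb 0.48 [276. 185. 293. 209.] 250 [0.7158 0.1951 0.    ]
```

View pics/top0.png

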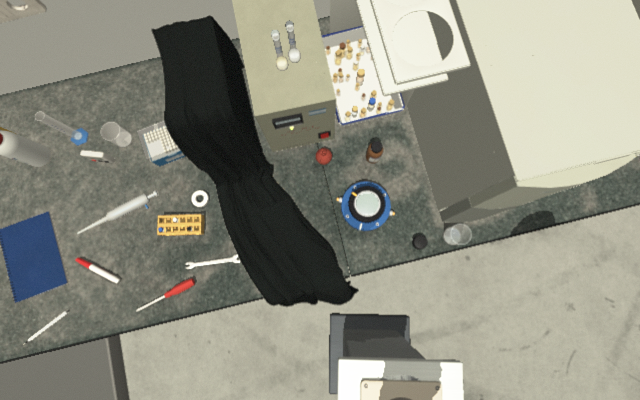

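View pics/scene0.png

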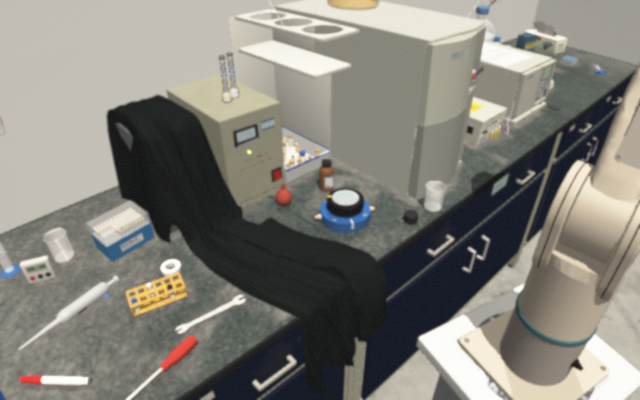

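```bash
python3 - <<'E'
from h import *
a=cv2.imread("pics/top0.png")[165:245,315:415]; b=cv2.imread("pics/scene0.png")[175:245,305:385]
a=cv2.resize(a,None,fx=5,fy=5,interpolation=cv2.INTER_CUBIC); b=cv2.resize(b,None,fx=3.5,fy=3.5,interpolation=cv2.INTER_CUBIC)
o=np.zeros((400,800,3),np.uint8); o[:400,:500]=a; o[:b.shape[0],500:500+b.shape[1]]=b; cv2.imwrite("pics/crop0.png",o)
im=get_image("top"); c=(.547,.092)
for k in [(.0,0,.064),(.048,0,.064),(-.048,0,.064),(0,.048,.064),(0,-.048,.064),(-.0575,0,.03)]:
    p=proj(im,[c[0]+k[0],c[1]+k[1],k[2]])[0]; print(k,p.round(1),((p-[315,165])*5).round())
f=cv2.cvtColor(im["frame"],cv2.COLOR_RGB2HSV)
m=(f[...,0]>20)&(f[...,0]<36)&(f[...,1]>110)&(f[...,2]>80)
v,u=np.nonzero(m[170:240,330:400]); print(list(zip(u+330,v+170)))
# bench pix corners of oven box/cloth
for uv in [(442,222),(355,290),(272,170),(330,140),(405,110),(300,230)]: print(uv,pix2plane(im,uv,0).round(3))
E
```

```text
(0.0, 0, 0.064) [366.6 204. ] [258. 195.]
(0.048, 0, 0.064) [366.6 185.7] [258. 103.]
(-0.048, 0, 0.064) [366.5 222.5] [258. 288.]
(0, 0.048, 0.064) [347.9 203.6] [164. 193.]
(0, -0.048, 0.064) [385.3 204.3] [352. 196.]
(-0.0575, 0, 0.03) [365.2 227.5] [251. 313.]
[(np.int64(352), np.int64(193)), (np.int64(353), np.int64(193)), (np.int64(354), np.int64(193)), (np.int64(354), np.int64(194)), (np.int64(355), np.int64(194)), (np.int64(355), np.int64(195)), (np.int64(356), np.int64(195)), (np.int64(337), np.int64(199)), (np.int64(393), np.int64(213))]
(442, 222) [ 0.511 -0.119  0.   ]
(355, 290) [0.326 0.115 0.   ]
(272, 170) [0.649 0.35  0.   ]
(330, 140) [0.738 0.189 0.   ]
(405, 110) [ 0.83  -0.023  0.   ]
(300, 230) [0.482 0.266 0.   ]
```

View pics/crop0.png

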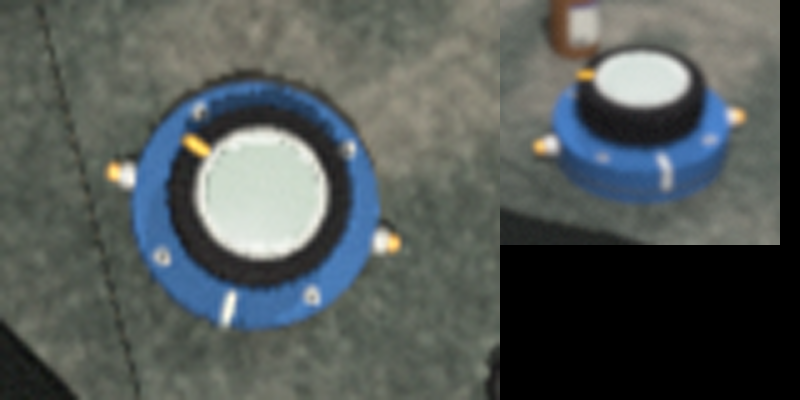

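>>> arm_command(dp=[[41,-42,0],[82,-84,0],[123,-126,0],[164,-169,0],[205,-211,0],[246,-253,0],[273,-297,0],[300,-341,0],[328,-386,0],[355,-430,0]], twist=[[0,0,0.05],[0,0,0.1],[0,0,0.15],[0,0,0.2],[0,0,0.25],[0,0,0.3],[0,0,0.35],[0,0,0.4],[0,0,0.45],[0,0,0.5]], grip=[1,1,1,1,1,1,1,1,1,1])

```text
t: 2.3
tcp_pos: [0.4003, -0.1198, 0.2317]
orientation: [3.119, -0.379, 0.002]
wrist_force: [2.0, -1.0, 0.8]
grip_width: -0.0003
gripper_force: 0.0
```

```bash
cat >> h.py <<'E'
C=np.array([.546,.0915])
def go(phi,rad,z,c=C):
    """dp (mm), twist from the measured pose to a pose at ring angle phi(deg), tool x inward"""
    s=r.state(); T=R.from_rotvec(s["orientation"]); a=np.radians(phi)
    p=np.array([c[0]+rad*np.cos(a),c[1]+rad*np.sin(a),z]); x=[-np.cos(a),-np.sin(a),0]; y=[-np.sin(a),np.cos(a),0]
    G=R.from_matrix(np.array([x,y,[0,0,-1]]).T)
    dp=T.inv().apply(p-s["tcp_pos"])*1e3; print("t",s["t"],"dp",dp.round(1),"tw",(T.inv()*G).as_rotvec().round(3))
def where(c=C):
    s=r.state(); X=R.from_rotvec(s["orientation"]).as_matrix(); d=s["tcp_pos"][:2]-c; a=np.arctan2(d[1],d[0])
    e=np.array([np.cos(a),np.sin(a),0]);tt=np.array([-e[1],e[0],0]); F=np.array(s["wrist_force"])
    print("t %.2f phi %.1f rad %.1fmm z %.1f yaw-in %.1f F rad %.1f tan %.1f z %.1f"%(s["t"],np.degrees(a)%360,1e3*np.hypot(*d),1e3*s["tcp_pos"][2],np.degrees(np.arctan2(-X[1,0],-X[0,0]))%360,F@e,F@tt,F[2]),"q",np.round(s["joint_pos"],2),"grip",round(s["grip_width"],4))
E
python3 -c "
from h import *
where(); go(150,.085,.2)"
```

```text
t 2.30 phi 235.4 rad 256.7mm z 231.7 yaw-in 166.1 F rad -0.3 tan 2.2 z 0.8 q [ 0.14  0.3   0.11  2.13 -0.05  0.71 -1.53] grip -0.0003
t 2.3 dp [   9.2 -263.7   31.7] tw [-0.    -0.001  0.282]
```

>>> arm_command(dp=[[2,-53,6],[4,-106,12],[6,-159,19],[8,-212,25],[9,-264,32],[9,-264,60],[9,-264,100],[9,-264,140],[9,-264,170],[9,-264,187]], twist=[[0,0,0.06],[0,0,0.11],[0,0,0.17],[0,0,0.22],[0,0,0.282],[0,0,0.282],[0,0,0.282],[0,0,0.282],[0,0,0.282],[0,0,0.282]], grip=[1,1,1,1,1,1,1,1,1,1])

```text
t: 3.55
tcp_pos: [0.4707, 0.1328, 0.0429]
orientation: [3.034, -0.811, -0.002]
wrist_force: [0.2, 0.2, 0.0]
grip_width: 0.0001
gripper_force: 0.0
```

```bash
python3 -c "
from h import *
where(); go(150,.062,.045)
im=get_image('scene'); save(im,'s1'); cv2.imwrite('pics/s1c.png',cv2.resize(cv2.imread('pics/s1.png')[120:250,270:430],None,fx=4,fy=4,interpolation=cv2.INTER_CUBIC))"
```

```text
t 3.55 phi 151.3 rad 85.8mm z 42.9 yaw-in 150.1 F rad -0.1 tan -0.2 z 0.0 q [-0.38  0.72  0.06  2.1  -0.14  0.32 -2.29] grip 0.0001
t 3.55 dp [23.8 -1.9 -2.2] tw [0.001 0.001 0.001]
```

View pics/s1c.png

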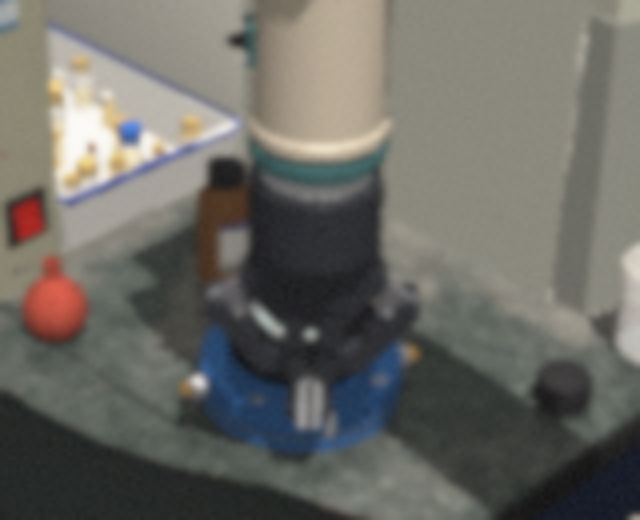

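>>> arm_command(dp=[[12,-2,0],[22,-2,0],[25,-2,0],[26,-2,0],[27,-2,0],[27,-2,0]], twist=[[0,0,0],[0,0,0],[0,0,0],[0,0,0],[0,0,0],[0,0,0]], grip=[1,1,1,1,1,1])

```text
t: 4.35
tcp_pos: [0.4954, 0.1213, 0.0444]
orientation: [-3.035, 0.811, 0.0]
wrist_force: [0.3, -0.5, -0.2]
grip_width: 0.0001
gripper_force: 0.0
```

```bash
python3 -c "
from h import *
where()"
```

```text
t 4.35 phi 149.5 rad 58.7mm z 44.4 yaw-in 150.1 F rad -0.6 tan 0.3 z -0.2 q [-0.34  0.74  0.07  2.05 -0.12  0.36 -2.27] grip 0.0001
```

>>> arm_command(dp=[[0.5,0,0],[1,0,0],[1.5,0,0],[2,0,0],[2,0,0]], twist=[[0,0,0],[0,0,0],[0,0,0],[0,0,0],[0,0,0]], grip=[1,1,1,1,1])

```text
t: 4.97
tcp_pos: [0.4966, 0.1205, 0.0442]
orientation: [3.035, -0.81, -0.002]
wrist_force: [-0.5, 1.9, 0.7]
grip_width: -0.0003
gripper_force: 1.4
```

```bash
python3 -c "
from h import *
where()"
```

```text
t 4.97 phi 149.6 rad 57.3mm z 44.2 yaw-in 150.1 F rad 1.4 tan -1.4 z 0.7 q [-0.34  0.74  0.06  2.04 -0.12  0.37 -2.26] grip -0.0003
```

>>> arm_command(dp=[[0.5,0,0],[1,0,0],[1.5,0,0],[1.5,0,0]], twist=[[0,0,0],[0,0,0],[0,0,0],[0,0,0]], grip=[1,1,1,1])

```text
t: 5.48
tcp_pos: [0.4967, 0.1204, 0.0442]
orientation: [3.036, -0.809, -0.006]
wrist_force: [-6.2, 3.8, 3.8]
grip_width: -0.0006
gripper_force: 3.3
```

```bash
python3 -c "
from h import *
where()"
```

```text
t 5.47 phi 149.6 rad 57.1mm z 44.2 yaw-in 150.2 F rad 7.2 tan -0.2 z 3.8 q [-0.33  0.74  0.06  2.04 -0.12  0.37 -2.26] grip -0.0006
```

>>> arm_command(dp=[[1.1,3.8,0],[1.5,7.6,0],[2.2,11.3,0],[3.1,15,0],[4.3,18.6,0],[5.7,22.1,0],[7.4,25.5,0],[9.3,28.8,0],[11.4,31.9,0],[13.7,34.9,0]], twist=[[0,0,-0.07],[0,0,-0.14],[0,0,-0.209],[0,0,-0.279],[0,0,-0.349],[0,0,-0.419],[0,0,-0.489],[0,0,-0.559],[0,0,-0.628],[0,0,-0.698]], grip=[1,1,1,1,1,1,1,1,1,1])

```text
t: 6.72
tcp_pos: [0.4907, 0.0816, 0.0441]
orientation: [3.128, 0.28, -0.007]
wrist_force: [-5.4, 0.4, 3.5]
grip_width: 0.0001
gripper_force: 2.7
```

```bash
cat >> h.py <<'E'
def yel(n=None,c=C,zs=(.064,)):
    im=get_image("top"); f=cv2.cvtColor(im["frame"],cv2.COLOR_RGB2HSV)
    m=(f[...,0]>15)&(f[...,0]<38)&(f[...,1]>90)&(f[...,2]>70)
    v,u=np.nonzero(m[175:235,335:400]); o=[]
    for a,b in zip(u+335,v+175):
        p=pix2plane(im,(a,b),.064)[:2]-c
        if .030<np.hypot(*p)<.052: o.append(p)
    if o: p=np.mean(o,0); print("yellow n",len(o),"ang %.1f rad %.1f"%(np.degrees(np.arctan2(p[1],p[0]))%360,1e3*np.hypot(*p)))
    else: print("no yellow")
    if n: cv2.imwrite(f"pics/{n}.png",cv2.resize(cv2.cvtColor(im["frame"],cv2.COLOR_RGB2BGR)[155:255,305:425],None,fx=5,fy=5,interpolation=cv2.INTER_CUBIC))
    return im
E
python3 -c "
from h import *
where(); yel('t2')"
```

```text
t 6.72 phi 190.1 rad 56.1mm z 44.1 yaw-in 190.2 F rad 5.2 tan -1.4 z 3.5 q [-0.16  0.73 -0.1   2.07  0.19  0.35 -1.8 ] grip 0.0001
yellow n 21 ang 88.8 rad 41.6
```

View pics/t2.png

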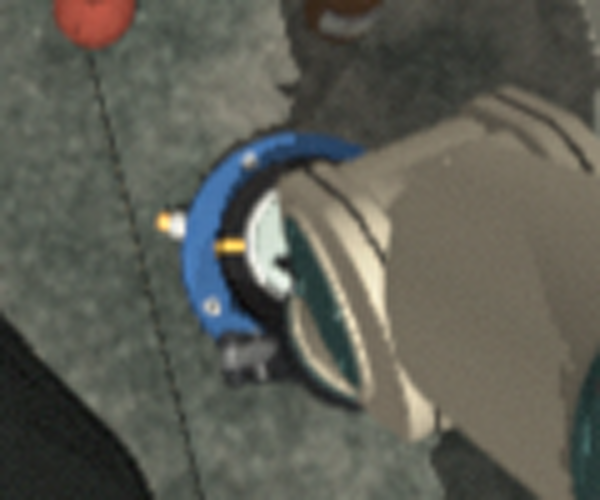

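>>> arm_command(dp=[[0.6,3.8,0],[1.0,7.5,0],[1.7,11.2,0],[2.6,14.8,0],[3.7,18.4,0],[5.2,21.9,0],[6.8,25.3,0],[8.7,28.5,0],[10.8,31.6,0],[13.1,34.6,0]], twist=[[0,0,-0.07],[0,0,-0.14],[0,0,-0.209],[0,0,-0.279],[0,0,-0.349],[0,0,-0.419],[0,0,-0.489],[0,0,-0.559],[0,0,-0.628],[0,0,-0.698]], grip=[1,1,1,1,1,1,1,1,1,1])

```text
t: 8.02
tcp_pos: [0.5102, 0.0479, 0.0439]
orientation: [2.845, 1.329, -0.008]
wrist_force: [-4.6, -2.3, 3.8]
grip_width: -0.0001
gripper_force: 2.3
```

```bash
python3 -c "
from h import *
where(); yel()"
```

```text
t 8.03 phi 230.6 rad 56.4mm z 43.9 yaw-in 230.1 F rad 4.7 tan -2.1 z 3.8 q [ 0.03  0.75 -0.28  2.03  0.47  0.43 -1.3 ] grip -0.0001
yellow n 20 ang 128.0 rad 40.4
```

>>> arm_command(dp=[[0.6,3.7,0],[1.0,7.4,0],[1.7,11.1,0],[2.6,14.7,0],[3.7,18.2,0],[5.1,21.7,0],[6.7,25.0,0],[8.6,28.2,0],[10.7,31.3,0],[13.0,34.3,0]], twist=[[0,0,-0.07],[0,0,-0.14],[0,0,-0.209],[0,0,-0.279],[0,0,-0.349],[0,0,-0.419],[0,0,-0.489],[0,0,-0.559],[0,0,-0.628],[0,0,-0.698]], grip=[1,1,1,1,1,1,1,1,1,1])

```text
t: 9.32
tcp_pos: [0.5463, 0.0338, 0.0439]
orientation: [2.221, 2.218, -0.009]
wrist_force: [-1.3, -6.5, 1.5]
grip_width: 0.0001
gripper_force: 3.2
```

```bash
python3 -c "
from h import *
where(); yel()"
```

```text
t 9.32 phi 270.3 rad 57.7mm z 43.9 yaw-in 269.9 F rad 6.5 tan -1.4 z 1.5 q [ 0.19  0.81 -0.48  1.93  0.68  0.57 -0.76] grip 0.0001
yellow n 19 ang 168.1 rad 39.0
```

>>> arm_command(dp=[[0.1,3.7,0],[0.5,7.4,0],[1.2,11.1,0],[2.1,14.7,0],[3.2,18.2,0],[4.6,21.7,0],[6.2,25.0,0],[8.1,28.2,0],[10.2,31.3,0],[12.5,34.3,0]], twist=[[0,0,-0.07],[0,0,-0.14],[0,0,-0.209],[0,0,-0.279],[0,0,-0.349],[0,0,-0.419],[0,0,-0.489],[0,0,-0.559],[0,0,-0.628],[0,0,-0.698]], grip=[1,1,1,1,1,1,1,1,1,1])

```text
t: 10.62
tcp_pos: [0.5837, 0.0456, 0.0441]
orientation: [1.328, 2.841, -0.007]
wrist_force: [3.8, -7.4, -0.7]
grip_width: -0.0002
gripper_force: 4.1
```

```bash
python3 -c "
from h import *
where(); yel()"
```

```text
t 10.62 phi 309.4 rad 59.4mm z 44.1 yaw-in 309.9 F rad 8.2 tan -1.8 z -0.7 q [ 0.28  0.89 -0.68  1.83  0.83  0.73 -0.18] grip -0.0002
yellow n 14 ang 210.5 rad 38.2
```

>>> arm_command(dp=[[0,3.7,0],[0.3,7.5,0],[0.8,11.2,0],[1.6,14.8,0],[2.7,18.4,0],[4.1,21.9,0],[5.8,25.3,0],[7.7,28.5,0],[9.8,31.6,0],[12.1,34.6,0]], twist=[[0,0,-0.07],[0,0,-0.14],[0,0,-0.209],[0,0,-0.279],[0,0,-0.349],[0,0,-0.419],[0,0,-0.489],[0,0,-0.559],[0,0,-0.628],[0,0,-0.698]], grip=[1,1,1,1,1,1,1,1,1,1])

```text
t: 11.92
tcp_pos: [0.6056, 0.0791, 0.0443]
orientation: [0.276, 3.12, -0.003]
wrist_force: [9.8, -4.2, -6.2]
grip_width: -0.0001
gripper_force: 5.4
```

```bash
python3 -c "
from h import *
where(); yel()"
```

```text
t 11.93 phi 348.2 rad 60.8mm z 44.3 yaw-in 349.9 F rad 10.4 tan -2.1 z -6.2 q [ 0.31  0.97 -0.84  1.76  0.95  0.86  0.4 ] grip -0.0001
yellow n 15 ang 251.9 rad 39.9
```

>>> arm_command(dp=[[0,3.8,0],[0.2,7.5,0],[0.7,11.3,0],[1.5,15,0],[2.5,18.7,0],[3.8,22.3,0],[5.4,25.8,0],[7.2,29.2,0],[9.2,32.4,0],[11.4,35.6,0]], twist=[[0,0,-0.07],[0,0,-0.14],[0,0,-0.209],[0,0,-0.279],[0,0,-0.349],[0,0,-0.419],[0,0,-0.489],[0,0,-0.559],[0,0,-0.628],[0,0,-0.698]], grip=[1,1,1,1,1,1,1,1,1,1])

```text
t: 13.22
tcp_pos: [0.5999, 0.1206, 0.0444]
orientation: [-0.81, 3.025, 0.003]
wrist_force: [11.1, 3.8, -7.6]
grip_width: 0.0
gripper_force: 4.9
```

```bash
python3 -c "
from h import *
where(); yel()"
```

```text
t 13.22 phi 28.3 rad 61.3mm z 44.4 yaw-in 30.0 F rad 11.6 tan -1.9 z -7.6 q [ 0.3   1.03 -0.98  1.76  1.05  0.96  0.97] grip 0.0
yellow n 17 ang 294.6 rad 42.6
```

>>> arm_command(dp=[[0.1,3.9,0],[0.4,7.7,0],[1.1,11.5,0],[1.9,15.3,0],[3.1,19,0],[4.5,22.6,0],[6.2,26.1,0],[8.1,29.5,0],[10.2,32.8,0],[12.5,35.9,0]], twist=[[0,0,-0.07],[0,0,-0.14],[0,0,-0.209],[0,0,-0.279],[0,0,-0.349],[0,0,-0.419],[0,0,-0.489],[0,0,-0.559],[0,0,-0.628],[0,0,-0.698]], grip=[1,1,1,1,1,1,1,1,1,1])

```text
t: 14.52
tcp_pos: [0.5685, 0.1477, 0.0445]
orientation: [-1.799, 2.565, 0.006]
wrist_force: [4.7, 6.4, -4.2]
grip_width: 0.0005
gripper_force: 3.7
```

```bash
python3 -c "
from h import *
where(); yel()"
```

```text
t 14.53 phi 68.2 rad 60.6mm z 44.5 yaw-in 70.1 F rad 7.7 tan -2.0 z -4.2 q [ 0.31  1.08 -1.09  1.82  1.14  1.03  1.52] grip 0.0005
no yellow
```

>>> arm_command(dp=[[-12,0,0],[-25,0,0],[-25,0,-40],[-25,0,-80],[-13,13,-80],[-1,26,-80],[11,40,-80],[23,53,-80],[35,66,-80],[47,79,-80]], twist=[[0,0,0],[0,0,0],[0,0,0.17],[0,0,0.34],[0,0,0.51],[0,0,0.68],[0,0,0.85],[0,0,1.02],[0,0,1.19],[0,0,1.36]], grip=[1,1,1,1,1,1,1,1,1,1])

```text
t: 15.82
tcp_pos: [0.4754, 0.1276, 0.1245]
orientation: [0.226, 3.133, 0.001]
wrist_force: [-0.9, -0.0, -0.4]
grip_width: -0.0005
gripper_force: 0.0
```

>>> arm_command(dp=[[0,0,0],[0,0,0],[0,0,0],[0,0,0],[0,0,0],[0,0,0],[0,0,0],[0,0,0],[0,0,0],[0,0,0]], twist=[[0,0,0.18],[0,0,0.36],[0,0,0.54],[0,0,0.72],[0,0,0.9],[0,0,1.08],[0,0,1.26],[0,0,1.44],[0,0,1.62],[0,0,1.8]], grip=[1,1,1,1,1,1,1,1,1,1])

```text
t: 17.08
tcp_pos: [0.476, 0.128, 0.1246]
orientation: [2.594, 1.771, 0.002]
wrist_force: [-0.2, 0.1, 0.8]
grip_width: 0.0
gripper_force: 0.0
```

```bash
python3 -c "
from h import *
where(); go(150,.083,.124); yel()"
```

```text
t 17.07 phi 152.5 rad 78.9mm z 124.6 yaw-in 248.6 F rad 0.2 tan -0.0 z 0.8 q [-0.02  0.6  -0.44  2.04  0.45  0.59 -1.14] grip 0.0
t 17.075 dp [ 4.  -3.6  0.6] tw [-0.000e+00 -1.000e-03  1.722e+00]
no yellow
```

>>> arm_command(dp=[[4,-4,0],[4,-4,0],[4,-4,0],[4,-4,0],[4,-4,0],[4,-4,0],[4,-4,0],[4,-4,0],[4,-4,20],[4,-4,40]], twist=[[0,0,0.172],[0,0,0.344],[0,0,0.517],[0,0,0.689],[0,0,0.861],[0,0,1.033],[0,0,1.205],[0,0,1.378],[0,0,1.55],[0,0,1.722]], grip=[1,1,1,1,1,1,1,1,1,1])

```text
t: 18.38
tcp_pos: [0.4738, 0.1333, 0.0842]
orientation: [-3.035, 0.808, -0.002]
wrist_force: [-0.7, -0.9, 0.1]
grip_width: 0.0001
gripper_force: 0.0
```

```bash
python3 -c "
from h import *
where(); go(150,.0585,.044); yel()"
```

```text
t 18.38 phi 149.9 rad 83.4mm z 84.2 yaw-in 150.2 F rad 0.2 tan 1.1 z 0.1 q [-0.36  0.64  0.04  2.08 -0.06  0.42 -2.36] grip 0.0001
t 18.375 dp [24.8  0.2 40.2] tw [-0.001 -0.001  0.003]
no yellow
```

>>> arm_command(dp=[[0,0,20],[0,0,40],[12,0,40],[22,0,40],[25,0,40],[26,0,40],[27,0,40],[28,0,40],[28.5,0,40]], twist=[[0,0,0],[0,0,0],[0,0,0],[0,0,0],[0,0,0],[0,0,0],[0,0,0],[0,0,0],[0,0,0]], grip=[1,1,1,1,1,1,1,1,1])

```text
t: 19.55
tcp_pos: [0.4962, 0.1194, 0.0444]
orientation: [-3.037, 0.802, 0.005]
wrist_force: [-5.2, 4.5, 4.8]
grip_width: -0.0001
gripper_force: 3.3
```

```bash
python3 -c "
from h import *
where()"
```

```text
t 19.55 phi 150.7 rad 57.1mm z 44.4 yaw-in 150.4 F rad 6.7 tan -1.4 z 4.8 q [-0.31  0.73  0.03  2.04 -0.05  0.37 -2.33] grip -0.0001
```

>>> arm_command(dp=[[1.1,3.8,0],[1.5,7.6,0],[2.2,11.3,0],[3.1,15,0],[4.3,18.6,0],[5.7,22.1,0],[7.4,25.5,0],[9.3,28.8,0],[11.4,31.9,0],[13.7,34.9,0]], twist=[[0,0,-0.07],[0,0,-0.14],[0,0,-0.209],[0,0,-0.279],[0,0,-0.349],[0,0,-0.419],[0,0,-0.489],[0,0,-0.559],[0,0,-0.628],[0,0,-0.698]], grip=[1,1,1,1,1,1,1,1,1,1])

```text
t: 20.8
tcp_pos: [0.4908, 0.0808, 0.0441]
orientation: [3.128, 0.287, -0.005]
wrist_force: [-2.7, 1.2, 2.2]
grip_width: 0.0002
gripper_force: 1.7
```

```bash
python3 -c "
from h import *
where(); yel()"
```

```text
t 20.80 phi 191.0 rad 56.2mm z 44.1 yaw-in 190.5 F rad 2.4 tan -1.7 z 2.2 q [-0.13  0.73 -0.13  2.08  0.26  0.36 -1.86] grip 0.0002
yellow n 15 ang 10.4 rad 43.2
```

>>> arm_command(dp=[[0.6,3.8,0],[1.0,7.5,0],[1.7,11.2,0],[2.6,14.8,0],[3.7,18.4,0],[5.2,21.9,0],[6.8,25.3,0],[8.7,28.5,0],[10.8,31.6,0],[13.1,34.6,0]], twist=[[0,0,-0.07],[0,0,-0.14],[0,0,-0.209],[0,0,-0.279],[0,0,-0.349],[0,0,-0.419],[0,0,-0.489],[0,0,-0.559],[0,0,-0.628],[0,0,-0.698]], grip=[1,1,1,1,1,1,1,1,1,1])

```text
t: 22.1
tcp_pos: [0.5103, 0.0478, 0.0439]
orientation: [2.843, 1.335, -0.006]
wrist_force: [-3.4, -1.4, 2.6]
grip_width: 0.0004
gripper_force: 1.6
```

```bash
python3 -c "
from h import *
where(); yel()"
```

```text
t 22.10 phi 230.8 rad 56.5mm z 43.9 yaw-in 230.3 F rad 3.3 tan -1.8 z 2.6 q [ 0.06  0.75 -0.32  2.03  0.53  0.44 -1.36] grip 0.0004
yellow n 18 ang 45.0 rad 43.0
```

>>> arm_command(dp=[[1.1,3.7,0],[1.5,7.4,0],[2.2,11,0],[3.1,14.6,0],[4.2,18.1,0],[5.6,21.5,0],[7.2,24.8,0],[9,28,0],[11.1,31,0],[13.4,33.9,0]], twist=[[0,0,-0.07],[0,0,-0.14],[0,0,-0.209],[0,0,-0.279],[0,0,-0.349],[0,0,-0.419],[0,0,-0.489],[0,0,-0.559],[0,0,-0.628],[0,0,-0.698]], grip=[1,1,1,1,1,1,1,1,1,1])

```text
t: 23.4
tcp_pos: [0.5456, 0.0338, 0.0439]
orientation: [2.217, 2.222, -0.009]
wrist_force: [-2.0, -6.6, 2.2]
grip_width: -0.0001
gripper_force: 3.2
```

```bash
python3 -c "
from h import *
where(); yel()"
```

```text
t 23.40 phi 269.6 rad 57.7mm z 43.9 yaw-in 270.1 F rad 6.6 tan -2.0 z 2.2 q [ 0.22  0.82 -0.53  1.94  0.73  0.59 -0.8 ] grip -0.0001
yellow n 20 ang 80.8 rad 41.8
```

>>> arm_command(dp=[[0.1,3.7,0],[0.5,7.4,0],[1.2,11.1,0],[2.1,14.7,0],[3.2,18.2,0],[4.6,21.7,0],[6.2,25.0,0],[8.1,28.2,0],[10.2,31.3,0],[12.5,34.3,0]], twist=[[0,0,-0.07],[0,0,-0.14],[0,0,-0.209],[0,0,-0.279],[0,0,-0.349],[0,0,-0.419],[0,0,-0.489],[0,0,-0.559],[0,0,-0.628],[0,0,-0.698]], grip=[1,1,1,1,1,1,1,1,1,1])

```text
t: 24.7
tcp_pos: [0.5831, 0.0451, 0.044]
orientation: [1.324, 2.843, -0.009]
wrist_force: [4.3, -8.3, 0.2]
grip_width: 0.0002
gripper_force: 4.5
```

```bash
python3 -c "
from h import *
where(); yel()"
```

```text
t 24.70 phi 308.6 rad 59.4mm z 44.0 yaw-in 310.1 F rad 9.2 tan -1.8 z 0.2 q [ 0.3   0.9  -0.72  1.83  0.87  0.76 -0.2 ] grip 0.0002
yellow n 18 ang 119.2 rad 39.7
```

>>> arm_command(dp=[[0,3.7,0],[0.3,7.5,0],[0.8,11.2,0],[1.6,14.8,0],[2.7,18.4,0],[4.1,21.9,0],[5.8,25.3,0],[7.7,28.5,0],[9.8,31.6,0],[12.1,34.6,0]], twist=[[0,0,-0.07],[0,0,-0.14],[0,0,-0.209],[0,0,-0.279],[0,0,-0.349],[0,0,-0.419],[0,0,-0.489],[0,0,-0.559],[0,0,-0.628],[0,0,-0.698]], grip=[1,1,1,1,1,1,1,1,1,1])

```text
t: 26.0
tcp_pos: [0.6054, 0.0786, 0.0443]
orientation: [0.271, 3.12, -0.004]
wrist_force: [12.1, -4.2, -6.0]
grip_width: -0.0001
gripper_force: 6.2
```

```bash
python3 - <<'E'
from h import *
where(); im=yel('t3')
# pointer: white pixels on the flange front, ring centre (.547,.0912)
c=np.array([.547,.0912]); f=cv2.cvtColor(im["frame"],cv2.COLOR_RGB2HSV); o=[]
for v in range(205,245):
  for u in range(335,400):
    p=pix2plane(im,(u,v),.03)[:2]-c; a=np.degrees(np.arctan2(p[1],p[0]))%360
    if .051<np.hypot(*p)<.064 and 155<a<182 and f[v,u,1]<110 and f[v,u,2]>130: o.append(p)
print(len(o)); p=np.mean(o,0); print("pointer",np.degrees(np.arctan2(p[1],p[0]))%360,np.hypot(*p))
E
```

```text
t 26.00 phi 347.7 rad 60.8mm z 44.3 yaw-in 350.1 F rad 12.7 tan -1.5 z -6.0 q [ 0.32  0.99 -0.88  1.76  0.98  0.89  0.39] grip -0.0001
yellow n 18 ang 162.5 rad 38.3
14
pointer 165.65989863451904 0.057061308327977234
```

View pics/t3.png

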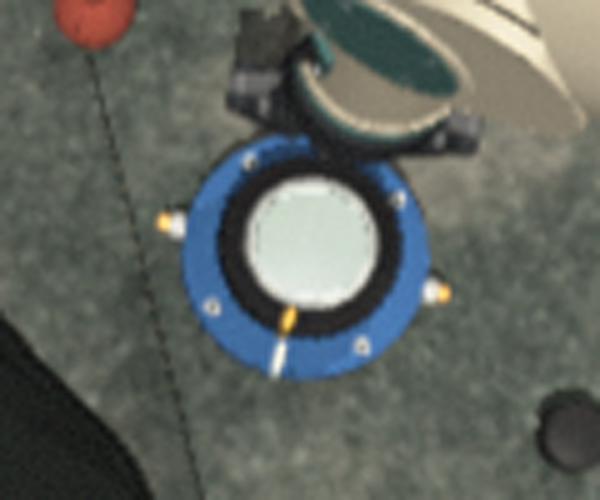

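>>> arm_command(dp=[[0,1.4,0],[0,2.8,0],[0,2.8,0],[-4,2.8,0],[-12,3,0],[-25,4,0],[-25,4,-40],[-25,4,-80]], twist=[[0,0,-0.026],[0,0,-0.052],[0,0,-0.052],[0,0,-0.052],[0,0,-0.052],[0,0,-0.052],[0,0,-0.052],[0,0,-0.052]], grip=[1,1,1,1,1,1,1,1])

```text
t: 27.05
tcp_pos: [0.6241, 0.0826, 0.1246]
orientation: [-0.186, -3.134, -0.002]
wrist_force: [0.9, -0.2, -0.4]
grip_width: 0.0004
gripper_force: 0.0
```

```bash
python3 - <<'E'
from h import *
where(); im=yel('t4'); yel(c=np.array([.5475,.0912]))
E
```

```text
t 27.05 phi 353.5 rad 78.6mm z 124.6 yaw-in 353.2 F rad 0.9 tan -0.1 z -0.4 q [ 0.35  0.92 -0.97  1.66  0.86  1.05  0.56] grip 0.0004
yellow n 20 ang 167.1 rad 38.7
yellow n 21 ang 167.5 rad 40.3
```

View pics/t4.png

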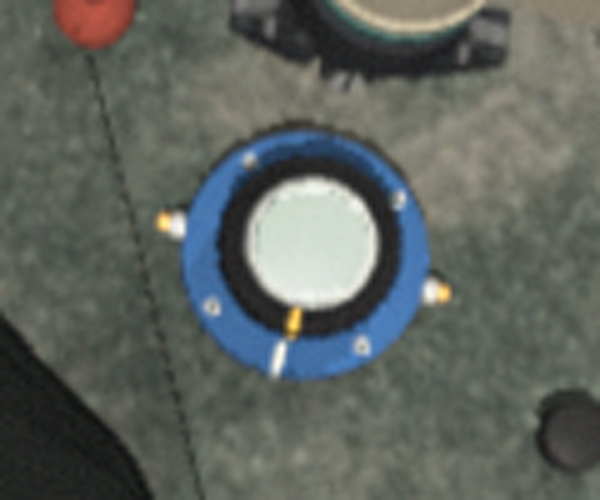

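Second meeting: the yellow line (crop ≈294,322) sits within about 2° of the pointer (≈280,357), and the arm is clear of everything.

```bash
python3 -c "
from h import *
print(job.finish_job())"
```

```text
the job is handed in; nothing more can be done
None
```

I rolled the ring anticlockwise past its first meeting with the pointer and one full turn more; the yellow line now rests within about 2° of the pointer, the arm is clear, and the job was handed in at about 27 s.

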